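Clear the mould base and wedge the cavity plate up

TASK

With the blue-handled scraper (not the fingers) sweep all four copper offcuts off the mould's base plate onto the bench, then stand the scraper on the bench. Take the wedge by its orange handle, slide it along the base plate into the pry slot between the two yellow marks and push until the cavity plate just lifts off the base, about 3 mm (its front edge is then over the wedge's yellow band). Finish still gripping the wedge by its handle with the plate resting on it, without the robot touching the cavity plate or moving the spring, the spare pillar and the core block.

Things in the scene. Friction and masses are not known exactly. Their poses are not given: they have to be found in the camera images.
- apron (a point): centre of the clear front part of the fixed aluminium base plate (320 x 180 mm), on its top face, 20 mm above the bench. Local +x runs along the plate towards the cavity plate, +y across, +z up. The clear face reaches 90 mm to the open end (-x), 95 mm to the cavity plate (+x), 90 mm to each side; no rim. The offcuts start within 50 mm (x) and 55 mm (y) of here.
- slot_mouth (a point): middle of the pry slot's mouth, on the base plate's top face under the cavity plate's front edge, 95 mm from apron; axes as apron, +x points straight into the slot. The slot runs right through the cavity plate's underside, 56 mm wide (y), 8 mm high above the base while the plate is down. Two yellow strips on top of the cavity plate mark the slot's sides.
- plate (a joint): lift of the cavity plate off the base (m): 0 resting, positive up, at most 0.020. It slides up and down on four pillars and sinks by its weight (0.6 to 1 kg). Steel, 110 mm (along x) x 150 x 24 mm high, its front at the slot mouth. The pillars (18 mm thick) end 62 mm above the base plate's top; the front ones stand 18 mm behind the mouth, 56 mm either side of the slot's middle.
- wedge_grip (a point): middle of the wedge's orange handle, 34 mm above its underside; local +x points to the thin tip, +z up. Handle 36 mm (x) x 26 mm (y) x 50 mm high, gripped across y. In front: a dark steel taper 90 mm long, 32 mm wide, flat below, 17.5 mm high at the handle, 4 mm at the tip (0.15 mm per mm). Starts flat on the bench, 0.22 kg. Pushing it under the plate takes up to 18 N.
- wedge_tip (a point): middle of the wedge's thin front edge at the underside: 108 mm ahead (+x) of and 34 mm below wedge_grip, same axes. With the wedge flat on the base plate it meets the cavity plate when the tip is 27 mm past the slot mouth and lifts it 3 mm at 47 mm (0.15 mm per mm). A yellow band across the taper lies 40 to 54 mm behind the tip.
- scraper_grip (a point): middle of the scraper's blue handle, 36 mm above its underside; +z up. Handle 16 mm thick (x), 60 mm long (y), from 14 to 52 mm above the underside, gripped across x. Below it a white foot 20 mm (x) x 120 mm (y) x 14 mm high; either long side of the foot sweeps. Starts standing on its foot on the bench. 0.15 kg.
- chip0_center (a point): centre of a copper offcut, an L-shaped crumb about 17 x 12 mm and 9 mm high (14 g), lying loose at the start on the open front half of the base plate; +z up
- chip1_center (a point): centre of a copper offcut, an L-shaped crumb about 17 x 12 mm and 9 mm high (14 g), lying loose at the start on the open front half of the base plate; +z up
- chip2_center (a point): centre of a copper offcut, an L-shaped crumb about 17 x 12 mm and 9 mm high (14 g), lying loose at the start on the open front half of the base plate; +z up
- chip3_center (a point): centre of a copper offcut, an L-shaped crumb about 17 x 12 mm and 9 mm high (14 g), lying loose at the start on the open front half of the base plate; +z up
- spring_center (a point): centre of a standing orange die spring, 31 mm across, 44 mm high: leave alone
- pillar_center (a point): centre of a standing spare steel guide pillar, 27 mm across the collar, 65 mm high: leave alone
- core_center (a point): centre of a dark steel stepped core block, 40 x 50 mm, 50 mm high: leave alone
Mind the look-alikes: they are no part of the job. There is more than one size of the part that bears wedge_grip; the job needs the larger. Leave any pink look-alike of the part that bears scraper_grip alone.

How it is judged (in metres and radians):
On the way, in this order (a step that is already met when the one before it is completed fails the run):
1. all four offcuts are off the base plate while the scraper is in the fingers (height (world z) of each of chip0_center, chip1_center, chip2_center, chip3_center below 0.018 m and contact force between the fingers and scraper above 1 N), for 0.1 s.
2. the scraper stands on the bench, let go (height (world z) of scraper_grip below 0.042 m and angle between scraper_grip's own z axis and vertical below 0.15 rad and contact force between the fingers and scraper below 0.1 N), for 0.2 s.
3. the held wedge, in the slot, lifts the cavity plate off the base (value of joint plate between 0.001 and 0.006 m and contact force between the fingers and wedge above 2 N and distance between the grasp point and wedge_grip below 0.026 m and contact force between wedge and plate above 2 N and x of wedge_tip in the frame of slot_mouth above 0.02 m and y of wedge_tip in the frame of slot_mouth between -0.03 and 0.03 m), for 0.2 s.
At the end, for the whole second after the job is handed in: Plate 1 to 6 mm up, at rest on the wedge alone (over 2 N), untouched by the robot; wedge tip over 20 mm in the slot, within 30 mm of its middle; fingers still grip the wedge handle within 26 mm of its middle, over 2 N; all offcuts on the bench, off the base; scraper upright on the bench, let go (all of step 2 and all of step 3 and contact force between each of the fingers, the arm and plate below 0.5 N and height (world z) of each of chip0_center, chip1_center, chip2_center, chip3_center below 0.018 m and velocity of joint plate between -0.01 and 0.01 m/s and linear speed of scraper below 0.02 m/s); the arm keeps its last pose, push and grip.
It fails at once if an offcut is pushed or picked with the fingers (contact force between the fingers and chip0 above 0.5 N or contact force between the fingers and chip1 above 0.5 N or contact force between the fingers and chip2 above 0.5 N or contact force between the fingers and chip3 above 0.5 N).
It fails at once if the robot touches the cavity plate (contact force between any of the fingers, the arm and plate above 1 N).
It fails at once if the spring, spare pillar or core block is moved by more than 15 mm (distance of any of spring_center, pillar_center, core_center from where it was at the start of the episode above 0.015 m).
It also fails if it takes over 64 s, if anything falls off the work surface, if the arm or the gripper's body presses on something with over 40 N, if the wrist force passes 120 N, or if a joint passes its speed limit or range.

ROBOT

A 7-joint arm with a two-finger parallel gripper is mounted at the origin on the work surface. World frame = base frame: x ahead of the robot, y to its left, z up, the work surface at z = 0. Lengths are in mm, angles in rad, forces in N, time in s.
With the tool pointing down it reaches from about 400 to 900 mm from the base axis. Payload 5.6 kg.
Tool frame: the origin (TCP) lies on the centre line of the jaws, within the pads' length; the fingertips stand 14 mm ahead of it and the grasp point (between the pads) lies 5 mm behind it (robot.tip_extent is the distance from the TCP to the fingertips, in mm); z points along the fingers, y is the line along which they close (so a half turn about z gives the same grasp; the last joint's range is limited). The gripper opens to 92 mm and grips with 3 to 60 N. Pads are 20 mm wide; open, the fingers measure 128 mm over their backs; the gripper's body (75 mm by 189 mm) begins 69 mm behind the grasp point.
Start: joints at [-1.257, 0.468, -0.012, 1.603, 0.006, 1.071, -0.056], TCP at [227.071, 609.054, 228.592] pointing down, gripper open.
Joint ranges: [-2.53, 2.53], [-0.31, 2.02], [-1.57, 1.55], [0.28, 2.44], [-1.29, 4.43], [0.15, 1.84], [-2.92, 2.92]. Speed limits (rad/s): [2.57, 2.57, 3.14, 3.14, 3.14, 3.14, 3.14].

INTERFACE

Orientations are given as a 3x3 rotation matrix whose columns are the frame's x, y, z axes.
In Python, from cell import robot gives the robot as it stands. The module is installed in compiled form; this text tells all that it offers. Calls block until the motion is done:
- robot.move_to(position, orientation): joint-space move of the TCP to a pose.
- robot.movel(position, attitude=None, max_speed=150): straight line of the TCP; attitude=None keeps the orientation; max_speed is the mean speed in mm/s.
- robot.movej(angles): joint-space move.
- robot.gripper_open() and robot.gripper_close(effort=None): open the fingers fully, or close them until they stop; effort is the grip in N (None keeps the last).
- robot.dwell(seconds).
- robot.ik(position, orientation): joint angles nearest the present ones, or None.
- robot.get_state(): the state.
- robot.camera(name): name is "side" or "top" or "wrist"; returns a dict with "img" (384x512x3 uint8, red, green, blue), "mtx" (3x3 intrinsics, pixels), "distortion" ([k1, k2, p1, p2, k3] as OpenCV has them; the pictures are not rectified), "rvec" (rotation vector, rad) and "tvec" (3), from world to camera coordinates, as OpenCV has them. Camera axes: x right, y down, z forward; pixel columns grow to the right and rows downward; lengths in mm; the calibration is good to about 2 mm. A picture is of the moment at which its call begins. There is no depth.
A pose or a line that the arm cannot do raises robot.Unreachable and nothing moves.
- robot.job_done(): hands the job in; it is judged then, once.
Trained networks look in the newest picture that a camera, given by its name, has taken for a name from the list of things; names that differ only in an ending like _2 or _b are one class to them, and where a whole thing is asked for, a point or a joint stands for the part that bears it (a point fixed in the world has none). Each returns a list of dicts, best first, with "conf" (0 to 1); they miss things now and then, are a little off and sometimes report something else, mostly with a low value. They report only what shows in the picture. A call takes as long as a camera call. They do not tell look-alikes from the thing itself.
- robot.outline_of(camera, thing): "region" (384x512 bool, what is visible of it) and "xy" ([column, row] in pixels, amid what is visible of it).
The state is a dict: "t": time; "q": joint angles; "dq": joint speeds; "tau": joint torques, N m; "tool_pos": TCP position; "tool_rot": TCP orientation; "wrist_force": force on the tool from outside, world axes, zero at the start; "moment": the same for the moment, N m; "opening": opening from 0.0 (shut) to 1.0 (fully open); "grasp_force": force on a finger pad.
Only numpy, scipy, OpenCV 4.12 (cv2) and the standard library are available. Lean on these libraries where they do the work, as an engineer would, in place of code of your own. Each camera call takes 0.05 s, during which the arm holds its last target. There are 200 camera calls.

## Working session

There is one attempt and no reset: what is moved stays moved. The work goes in short steps, each a Python script; the robot and the scene stay as the last script left them, time stands still between calls to the robot, and variables do not carry over. Pictures are saved under pics/ and viewed, at most 10 in all, crops included, and the job is handed in when it is done.

```bash
mkdir -p pics; cat > h.py <<'E'
import numpy as np, cv2
from cell import robot
def ray(c,uv):
    R=cv2.Rodrigues(np.array(c["rvec"],float))[0]; t=np.array(c["tvec"],float).ravel()
    p=cv2.undistortPoints(np.array([[uv]],float),np.array(c["mtx"],float),np.array(c["distortion"],float))[0,0]
    return -R.T@t, R.T@np.array([p[0],p[1],1.])
def onz(c,uv,z):
    o,d=ray(c,uv); return (o+d*(z-o[2])/d[2])
def proj(c,P):
    return cv2.projectPoints(np.array(P,float).reshape(-1,1,3),np.array(c["rvec"],float),np.array(c["tvec"],float),np.array(c["mtx"],float),np.array(c["distortion"],float))[0].reshape(-1,2)
def save(c,n,crop=None,s=1.5):
    im=c["img"][:,:,::-1]
    if crop: im=im[crop[1]:crop[3],crop[0]:crop[2]]
    cv2.imwrite("pics/"+n,cv2.resize(im,None,fx=s,fy=s,interpolation=cv2.INTER_CUBIC))
def rot(yaw): # tool down; tool y (closing) axis at yaw from world x
    y=np.array([np.cos(yaw),np.sin(yaw),0]); z=np.array([0,0,-1.]); return np.column_stack([np.cross(y,z),y,z])
E
python3 - <<'E'
from h import *
a=None
for n in ["top","side"]:
    c=robot.camera(n); save(c,n+"0.png")
    R=cv2.Rodrigues(np.array(c["rvec"],float))[0]; print(n,(-R.T@np.array(c["tvec"]).ravel()).round())
    np.save("pics/%s.npy"%n,c,allow_pickle=True)
    for th,z in [("scraper_grip",36),("wedge_grip",34),("chip0_center",24),("spring_center",22),("pillar_center",32),("core_center",25),("plate",44)]:
        for o in robot.outline_of(n,th):
            m=o["region"].astype(np.uint8)
            r=cv2.minAreaRect(cv2.findNonZero(m)) if m.any() else None
            print(th,round(o["conf"],2),np.round(o["xy"]),int(m.sum()),onz(c,o["xy"],z)[:2].round())
print(robot.get_state()["tool_rot"])
E
```

```text
top [ 443.   -9. 1155.]
scraper_grip 0.72 [408. 219.] 446 [ 478. -406.]
scraper_grip 0.63 [363. 182.] 378 [ 577. -286.]
wedge_grip 0.81 [360. 251.] 596 [ 390. -276.]
wedge_grip 0.56 [362. 180.] 447 [ 585. -284.]
wedge_grip 0.49 [326. 261.] 237 [ 364. -183.]
spring_center 0.69 [349. 137.] 104 [ 704. -251.]
spring_center 0.24 [243. 194.] 7420 [543.  43.]
pillar_center 0.4 [137. 250.] 109 [387. 325.]
core_center 0.82 [121. 159.] 332 [635. 382.]
plate 0.77 [240. 223.] 2116 [462.  48.]
side [ 187. -691.  833.]
scraper_grip 0.93 [318. 345.] 476 [ 455. -428.]
scraper_grip 0.6 [328. 269.] 568 [ 573. -288.]
wedge_grip 0.81 [263. 307.] 988 [ 398. -303.]
wedge_grip 0.74 [230. 280.] 400 [ 365. -209.]
chip0_center 0.33 [165. 147.] 145 [388. 326.]
spring_center 0.52 [362. 236.] 198 [ 711. -239.]
core_center 0.52 [230. 121.] 242 [622. 352.]
plate 0.68 [226. 195.] 1638 [463.  28.]
plate 0.59 [260. 307.] 988 [ 390. -305.]
plate 0.15 [229. 122.] 206 [610. 327.]
[[-9.36992013e-01  3.49350776e-01  5.37643663e-05]
 [ 3.49350780e-01  9.36992005e-01  1.23435910e-04]
 [-7.25435056e-06  1.34441085e-04 -9.99999991e-01]]
```

View pics/top0.png

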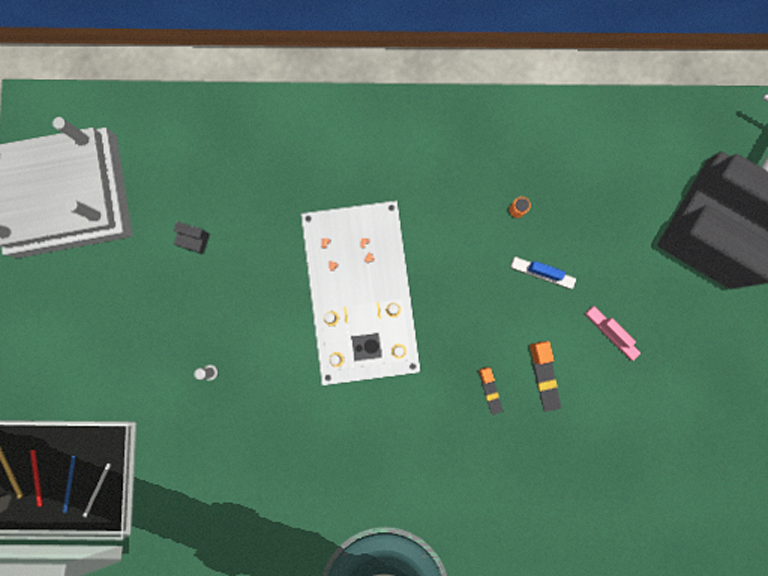

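View pics/side0.png

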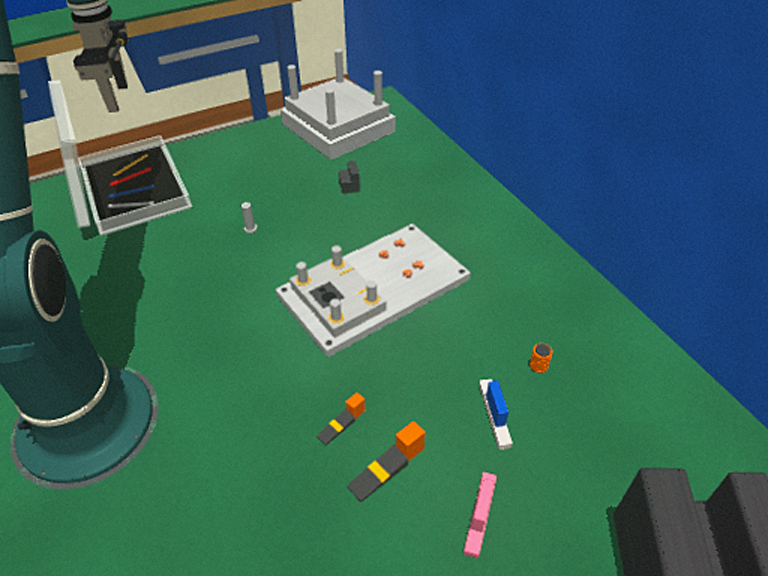

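Top view (1.5x px): mould base (303–420, 201–385) with its open end up (far, world +x), chips at (326,242), (333,266), (365,242) and (369,257), blue scraper at (545,271), large wedge with its orange handle at (542,352) and tip towards the robot. The small wedge at (490,390), the pink scraper, the spring (520,207), the pillar (205,373) and the core (191,238) are to be left alone. The networks' scraper and wedge picks include the look-alikes, so I'll refine by colour.

```bash
cat >> h.py <<'E'
def blobs(c,lo,hi,z,amin=8):
    hsv=cv2.cvtColor(c["img"],cv2.COLOR_RGB2HSV); m=cv2.inRange(hsv,np.array(lo),np.array(hi))
    n,l,st,ce=cv2.connectedComponentsWithStats(m,connectivity=8); out=[]
    for i in range(1,n):
        if st[i,4]<amin: continue
        ys,xs=np.nonzero(l==i); 
        P=np.array([onz(c,(u,v),z)[:2] for u,v in zip(xs,ys)],np.float32) if st[i,4]<12000 else None
        if P is None: continue
        r=cv2.minAreaRect(P); b=cv2.boxPoints(r)
        e=b[1]-b[0]; f=b[2]-b[1]; L=e if np.hypot(*e)>np.hypot(*f) else f
        out.append((st[i,4],P.mean(0).round(1),np.round(r[0],1),np.round(sorted(r[1]),1),round(float(np.arctan2(L[1],L[0]))%np.pi,3),ce[i].round(1)))
    return out
E
python3 - <<'E'
from h import *
for n in ["top","side"]:
    c=np.load("pics/%s.npy"%n,allow_pickle=True).item()
    for nm,lo,hi,z in [("blue",(105,120,80),(125,255,255),52),("orange/copper",(3,90,120),(16,255,255),50),("copper@25",(3,60,120),(16,255,255),29),("yellow",(20,120,120),(32,255,255),44)]:
        for b in blobs(c,lo,hi,z): print(n,nm,*b)
    if n=="top":
        for b in blobs(c,(0,0,150),(180,45,255),20,3000): print("base",*b)
E
```

```text
top blue 10380 [1054.5  -12.5] [1053.7   15.3] [  60.6 1418.9] 1.575 [265.    9.7]
top blue 167 [ 580.2 -283.7] [ 580.3 -284.4] [19.8 64.1] 1.254 [364.  180.3]
top blue 84 [197.3 550.6] [198.  550.6] [ 6.  95.1] 3.036 [ 45.6 322.7]
top orange/copper 89 [ 694.2 -235.7] [ 696.1 -238.3] [31.4 39.6] 2.68 [345.6 138.5]
top orange/copper 23 [628.2 113.7] [627.5 112.4] [10.8 13.7] 0.019 [216.5 161.2]
top orange/copper 22 [629.8  43.2] [628.2  42. ] [10.8 13.7] 0.014 [242.6 160.9]
top orange/copper 24 [600.8  34.2] [601.   34.9] [13.5 13.6] 0.01 [245.8 171.6]
top orange/copper 21 [586.3  99.4] [586.8  98.1] [10.8 13.6] 0.019 [221.5 176.7]
top orange/copper 166 [ 434.6 -276. ] [ 433.9 -275. ] [34.3 37.1] 0.235 [361.5 234.7]
top orange/copper 73 [ 393.8 -177.3] [ 393.8 -177.4] [19.4 25.7] 0.322 [324.4 249.7]
top copper@25 89 [ 698.9 -240. ] [ 700.9 -242.7] [32.  40.3] 2.68 [345.6 138.5]
top copper@25 26 [631.5 116.3] [631.  116.1] [13.7 13.9] 0.01 [216.4 161.3]
top copper@25 28 [632.2  45.1] [631.7  44.4] [13.8 13.9] 0.01 [242.2 161.3]
top copper@25 27 [603.9  35.2] [603.5  35.8] [13.8 15.3] 2
[... 2747 characters left out ...]
9 [133.1   9.8]
side yellow 8 [ 175.8 1432.5] [ 174.9 1428.3] [10.5 56.3] 1.031 [49.6 28.1]
side yellow 37 [205.4 627.1] [207.2 628. ] [ 8.  94.3] 0.479 [ 86.1 109.9]
side yellow 19 [489.6  96.1] [490.9  98.1] [16.3 22.7] 2.652 [224.7 176.6]
side yellow 12 [498.1  75.1] [498.2  75.1] [ 3.3 24.4] 0.155 [230.7 180.2]
side yellow 21 [417.8  86.9] [417.2  88.3] [18.8 24.6] 2.858 [202.1 187.1]
side yellow 24 [505.6 -14.1] [506.1 -12.3] [18.1 23.8] 2.654 [247.6 200. ]
side yellow 23 [432.6 -24.4] [432.8 -23.1] [16.2 23.9] 2.824 [223.9 212.3]
side yellow 41 [ 345.5 -215.8] [ 345.6 -215.7] [ 9.9 20.8] 1.941 [223.7 283.3]
side yellow 107 [ 367.7 -310.7] [ 367.1 -310.5] [15.2 32.3] 1.828 [252.3 313.9]
```

```bash
cat >> h.py <<'E'
A=0.144; U=np.array([np.cos(A),np.sin(A)]); V=np.array([-U[1],U[0]]); C=np.array([542.3,51.8]); AP=C+70*U; MO=C-25*U
def ap(u,v,z): return np.r_[AP+u*U+v*V,z]   # u outward (away from cavity plate)
E
python3 - <<'E'
from h import *
for y in (-.317,-.317+np.pi,1.254+.5,1.254+.5-np.pi): 
    q=robot.ik([579,-284,200],rot(y)); print(y,None if q is None else np.round(q,2))
    q=robot.ik(ap(100,11,65),rot(A+(np.pi if abs(y+.317-np.pi)<.01 else 0))); print(None if q is None else np.round(q,2))
q=[(robot.ik([579,-284,200],rot(y)),y) for y in (-.317,-.317+np.pi)]
q=[a for a in q if a[0] is not None]; y=min(q,key=lambda a:abs(a[0][6]))[1]
robot.move_to([579,-284,200],rot(y)); print(y,robot.get_state()["t"])
c=robot.camera("wrist"); save(c,"w1.png"); 
for b in blobs(c,(105,120,60),(125,255,255),52,100): print(*b)
for b in blobs(c,(0,0,130),(180,50,255),14,100): print("white",*b)
E
```

```text
-0.317 [-0.25  0.65  0.96  1.69 -0.59  1.12  0.57]
[-0.5   0.8   0.52  1.56 -0.47  0.91  0.32]
2.824592653589793 [-0.4   0.89  1.34  1.7  -0.9   1.31 -2.33]
[-0.88  1.22  1.33  1.58 -1.21  1.34 -2.38]
1.754 [-0.14  0.58  0.78  1.68 -0.46  1.07  2.54]
[-0.5   0.8   0.52  1.56 -0.47  0.91  0.32]
-1.3875926535897931 [-0.27  0.67  1.01  1.69 -0.62  1.13 -0.47]
[-0.5   0.8   0.52  1.56 -0.47  0.91  0.32]
-0.317 4.15
1083 [ 582.9 -285.3] [ 582.8 -286. ] [15.  61.6] 1.238 [256.8 187.9]
white 526 [418.2 -56.1] [422.4 -60.2] [19.1 45.7] 2.763 [16.3  8. ]
white 1204 [ 583.7 -279. ] [ 581.5 -288.1] [ 21.4 120.6] 1.241 [255.1 172. ]
white 319 [ 504.  -383.2] [ 502.9 -384.3] [16.9 28.8] 0.792 [215.5 283.8]
```

View pics/w1.png

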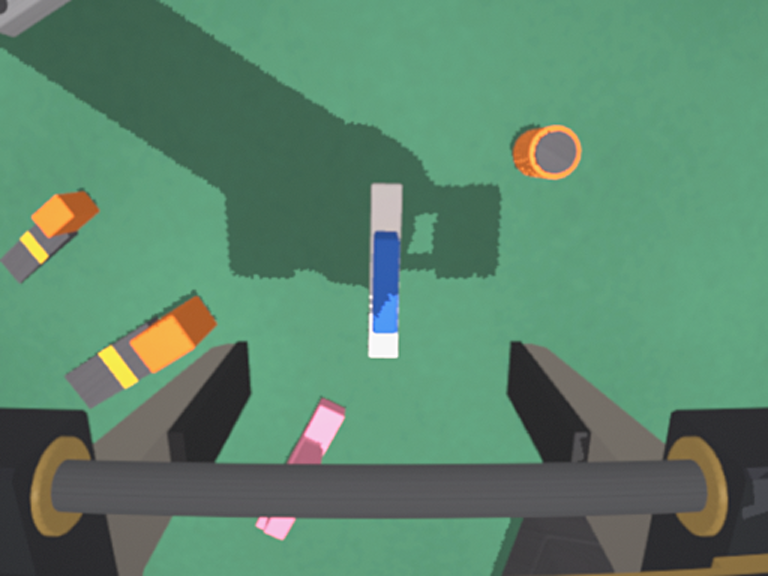

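The wrist view shows the scraper straight below at (385,270) (1.5x px), with the fingers either side of it and the spring and wedges well clear. Gripping and sweeping now.

```bash
python3 - <<'E'
from h import *
R0=rot(1.24-np.pi/2); RS=rot(A)
robot.movel([582.3,-287,120],R0); robot.movel([582.3,-287,35],max_speed=120)
robot.gripper_close(45); s=robot.get_state(); print(s["t"],s["opening"],s["grasp_force"])
robot.movel([582.3,-287,150])
robot.movel(ap(-52,11,150),RS,max_speed=300)
c=robot.camera("wrist"); save(c,"w2.png"); c2=robot.camera("top"); save(c2,"t2.png",(180,110,300,270),4)
for b in blobs(c,(3,60,110),(16,255,255),29,60): print(*b)
s=robot.get_state(); print(s["t"],s["tool_pos"],s["wrist_force"])
E
```

```text
6.875 0.17077976810668627 44.99832272529602
353 [630.7 116.8] [629.5 115.8] [15.  18.7] 3.1 [351.  142.5]
320 [588.4 102.3] [588.2 101. ] [15.6 17. ] 0.061 [296.2 152.8]
312 [632.2  45.7] [631.2  44.6] [16.3 18.4] 3.064 [335.2 225.6]
300 [603.4  36.2] [602.5  36. ] [15.4 19.4] 2.491 [300.2 231.6]
132 [ 399.3 -152.8] [ 397.4 -152.8] [11.5 19.2] 0.197 [ 67.6 376.8]
9.2167 [558.67387597  63.13652376 150.10837734] [-0.05059135 -0.04950959 -0.97005316]
```

View pics/w2.png

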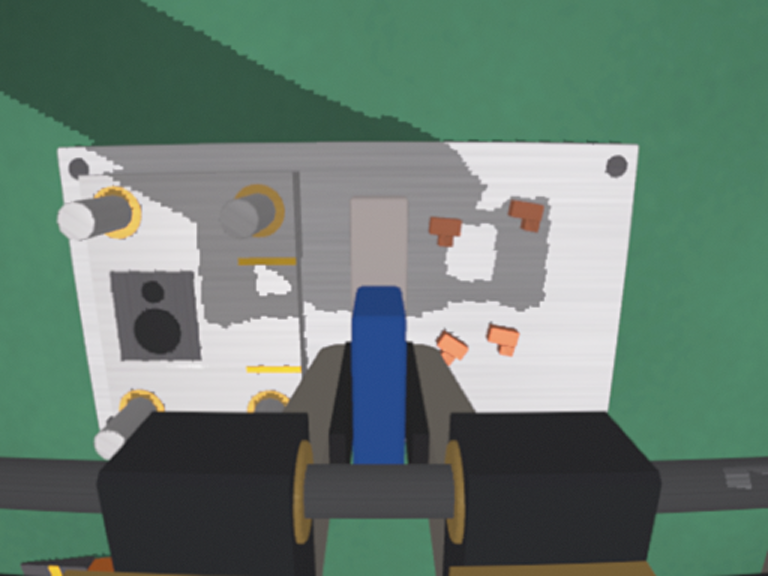

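The wrist view shows the scraper foot parallel to the cavity plate's edge (column 297), with all four offcuts ahead of it at (445,230), (527,213), (452,345) and (503,337). Sweeping.

```bash
python3 - <<'E'
from h import *
robot.movel(ap(-52,11,75)); robot.movel(ap(-52,11,55.8),max_speed=60); print(robot.get_state()["wrist_force"].round(1) if hasattr(robot.get_state()["wrist_force"],'round') else robot.get_state()["wrist_force"])
robot.movel(ap(112,11,55.8),max_speed=90); robot.dwell(.3)
s=robot.get_state(); print(s["t"],s["opening"],s["wrist_force"])
robot.movel(ap(112,11,160))
c=robot.camera("wrist"); save(c,"w3.png"); t=robot.camera("top")
for b in blobs(t,(3,60,110),(16,255,255),5,8): print(*b)
E
```

```text
[ 0.1  0.2 -1. ]
12.6083 0.16878641969157623 [ 0.23018175  0.03675158 -0.8460932 ]
21 [728.7 122.8] [728.7 123.8] [11.8 14.5] 0.597 [215.7 128.8]
32 [728.2  63. ] [728.   63.2] [14.1 24.3] 0.789 [236.8 129.2]
92 [ 704.2 -244.5] [ 706.6 -246.6] [31.9 42.6] 2.35 [345.5 138.6]
180 [ 433.5 -286. ] [ 433.7 -285.8] [35.7 39.6] 0.235 [361.2 235. ]
72 [ 391.4 -184.3] [ 391.5 -184.4] [20.1 27.6] 0.323 [324.4 249.9]
```

View pics/w3.png

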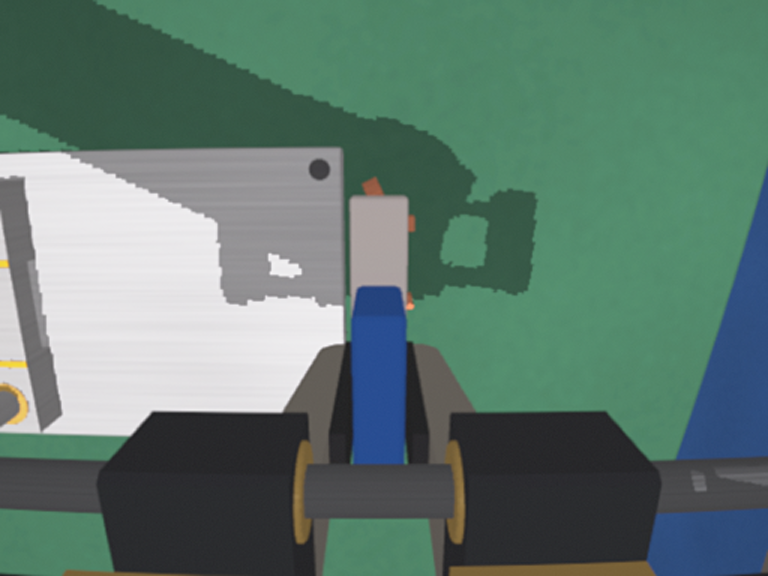

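The base plate is clear and the chips lie on the bench just past its edge, under the scraper. I'll move clear with the scraper still gripped and count all four.

```bash
python3 - <<'E'
from h import *
R0=rot(1.24-np.pi/2)
robot.movel([582.3,-287,160],R0,max_speed=300)
for n in ("top","side"):
    t=robot.camera(n); 
    if n=="top": save(t,"t4.png",(180,90,420,290),3.3)
    for b in blobs(t,(3,60,90),(16,255,255),5,8): print(n,*b)
E
```

```text
top 2007 [1035.8  124.8] [1032.8  186.1] [  30.3 1132.9] 1.569 [217.1  24.3]
top 431 [1040.2 -553.9] [1039.  -553.4] [ 17.4 334.6] 1.561 [452.6  24.5]
top 36 [1019.   711.4] [1019.6  713.8] [ 3.  74.7] 1.585 [13.9 27.7]
top 18 [1020.4  642.7] [1020.6  643.4] [ 3.  31.6] 1.584 [37.7 27.6]
top 22 [1021.4  603.6] [1021.1  603.1] [ 3.  37.6] 1.584 [51.3 27.4]
top 139 [1020.3  505.4] [1021.   494.8] [  6.  167.6] 1.583 [85.3 28.2]
top 39 [1020.7  317.7] [1020.  320.] [ 6.  72.3] 1.582 [150.3  28.8]
top 22 [1021.2 -364.8] [1022.9 -365.7] [ 6.  40.3] 1.577 [386.7  30.5]
top 8 [1022.  -407.4] [1021.6 -407.3] [ 3.  14.4] 1.577 [401.5  30.4]
top 159 [1020.4 -527.5] [1020.8 -530.4] [  6.  197.2] 1.576 [443.5  31.1]
top 13 [1018.7 -679.7] [1019.9 -678.7] [ 3.  31.3] 1.575 [496.8  31.9]
top 56 [730.5  67.6] [729.8  67.6] [15.4 35.7] 1.111 [235.2 128.3]
top 56 [720.9 130.5] [720.1 132.4] [16.3 38.3] 2.379 [212.9 131.5]
top 92 [ 704.2 -244.5] [ 706.6 -246.6] [31.9 42.6] 2.35 [345.5 138.6]
side 55 [763.7 853.6] [766.5 855.8] [ 22.7 117.9] 0.188 [210.7  55.2]
side 9 [853.8 846.2] [852.1 842.4] [10.8 33.2] 1.426 [230.7  51.1]
side 128 [622.4 816.4] [623.  818.8] [ 45.  104.5] 1.292 [182.6  66.9]
side 1014 [385.8 818.5] [377.8 815.5] [ 98.8 373.1] 3.138 [125.5  81.4]
side 24 [712.6 140.6] [714.2 140.2] [17.8 19.8] 0.483 [285.2 153.8]
side 25 [727.2 122.4] [727.5 122.9] [15.1 23.7] 0.466 [292.4 155.8]
side 44 [729.2  66.3] [728.6  66.1] [15.  40.6] 1.007 [302.6 166.3]
side 165 [ 708.5 -238.7] [ 713.  -234.5] [31.9 61.7] 0.742 [359.8 240.4]
side 144 [ 395.9 -172.9] [ 397.4 -172.5] [34.1 35.7] 1.817 [236.7 269.9]
side 308 [ 442.1 -268.7] [ 443.5 -268. ] [46.  50.5] 0.233 [273.3 293.5]
```

View pics/t4.png

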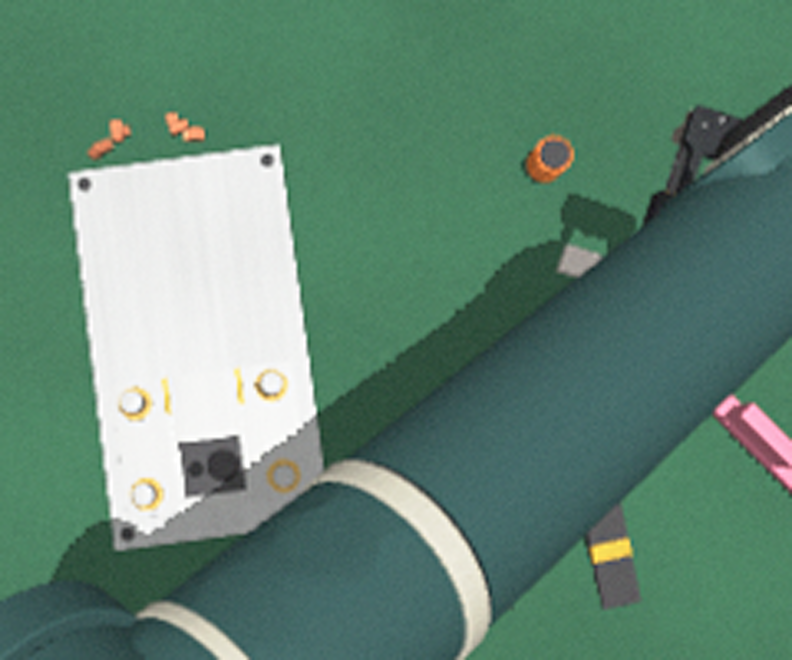

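All four offcuts lie on the bench off the base: pairs at (110,140) and (185,127) in the crop. Now I'll stand the scraper down and look at the wedge from above.

```bash
python3 - <<'E'
from h import *
robot.movel([582.3,-287,60]); robot.movel([582.3,-287,35.3],max_speed=50); print(robot.get_state()["wrist_force"])
robot.gripper_open(); robot.dwell(.3); robot.movel([582.3,-287,150]); 
R=rot(0.2-np.pi/2)
robot.move_to([450,-280,190],R); s=robot.get_state(); print(s["t"],np.round(s["q"],2))
c=robot.camera("wrist"); save(c,"w5.png")
for b in blobs(c,(3,90,170),(16,255,255),50,100): print("orange",*b)
for b in blobs(c,(20,120,110),(32,255,255),10.9,60): print("yellow",*b)
print(np.round(robot.ik(np.r_[MO+61*U,50],rot(A-np.pi/2)),2))
E
```

```text
[ 0.65040663 -0.00183439 -0.65545892]
19.7833 [-0.44  0.62  1.28  1.98 -0.69  1.07 -0.21]
orange 1311 [ 439.2 -279.5] [ 438.9 -279.5] [25.4 44.7] 0.25 [249.  201.3]
orange 496 [ 404.5 -186.5] [ 404.4 -189.2] [23.9 28.9] 0.302 [140.9 217.5]
yellow 371 [ 375.2 -294.2] [ 375.1 -294. ] [13.4 32.6] 1.819 [250.9 251.7]
yellow 133 [253.7 -63.6] [253.3 -63.4] [12.  53.8] 2.769 [ 32.6 308.1]
yellow 166 [ 362.5 -539.1] [ 364.  -540.2] [19.7 34. ] 1.585 [460.3 300.4]
[-0.9   0.89  1.07  1.94 -0.98  0.96 -0.76]
```

View pics/w5.png

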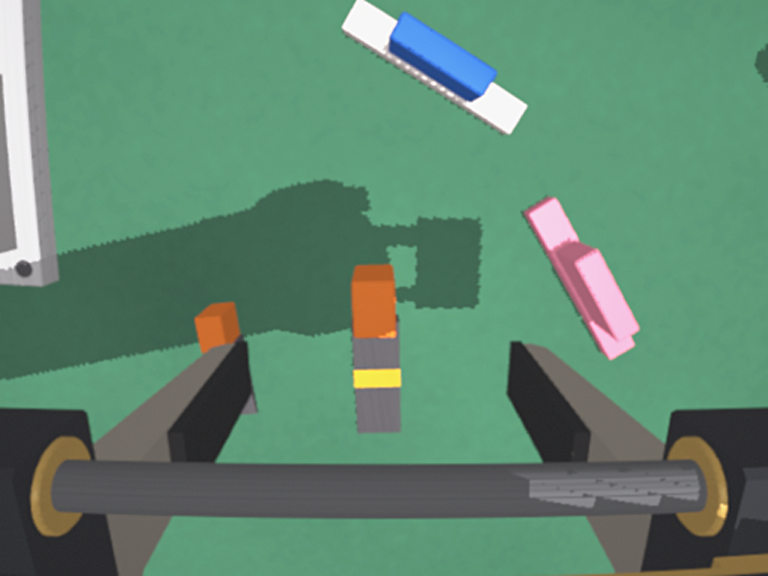

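The wrist view shows the scraper standing at (435,55). The large wedge lies straight below with its handle at (374,300) and band at (377,378), and the small wedge is clear of the left finger. The band and handle agree on a grip point of (434,-279) and yaw 0.249.

```bash
python3 - <<'E'
from h import *
f=lambda s:np.round(s["wrist_force"],1)
R=rot(.249-np.pi/2); g=[434.3,-279]
robot.movel([*g,120],R); robot.movel([*g,31],max_speed=100); robot.gripper_close(60)
s=robot.get_state(); print(s["t"],s["opening"],s["grasp_force"],f(s))
robot.movel([*g,150]); print(f(robot.get_state()))
RW=rot(A-np.pi/2)
robot.movel(ap(45,0,150),RW,max_speed=250); robot.movel(ap(45,0,60),max_speed=120)
for z in (53,52,51.4,51,50.6):
    robot.movel(ap(45,0,z),max_speed=20); s=robot.get_state(); print(z,f(s))
    if s["wrist_force"][2]>0: break
c=robot.camera("wrist"); save(c,"w6.png"); print(s["t"],s["tool_pos"],s["opening"])
for n in("top","side"):
    c=robot.camera(n)
    for b in blobs(c,(20,120,110),(32,255,255),30.9,8):
        if b[1][0]>530 and b[1][0]<640 and -60<b[1][1]<160: print(n,*b)
    if n=="side": save(c,"s6.png",(170,110,330,230),5)
E
```

```text
22.5083 0.2748496718182803 59.99304234981537 [-0.4 -0.2 -0.1]
[ 1.1  0.5 -2.4]
53 [-0.1  0.1 -1.9]
52 [ 0.8 -0.4 -2. ]
51.4 [ 0.3 -0.4 -2.2]
51 [-0.2  0.2 -2.4]
50.6 [-1.   0.4  3.6]
27.65 [656.21118922  68.26869038  51.07845515] 0.27872490638286745
top 59 [595.5  59.7] [595.2  60.2] [13.8 30.2] 1.581 [236.7 174.4]
side 49 [595.9  59.6] [595.4  59.3] [16.6 33.4] 1.705 [264.5 175.7]
```

View pics/s6.png

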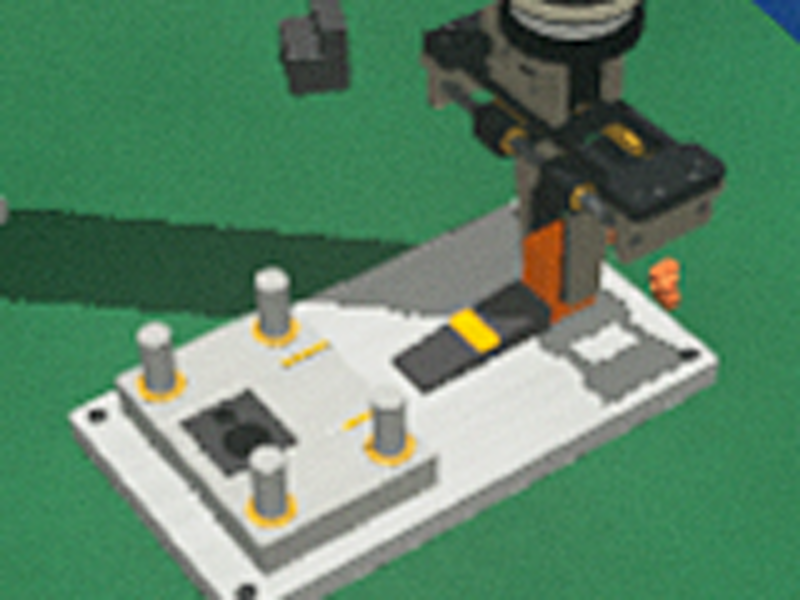

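View pics/w6.png

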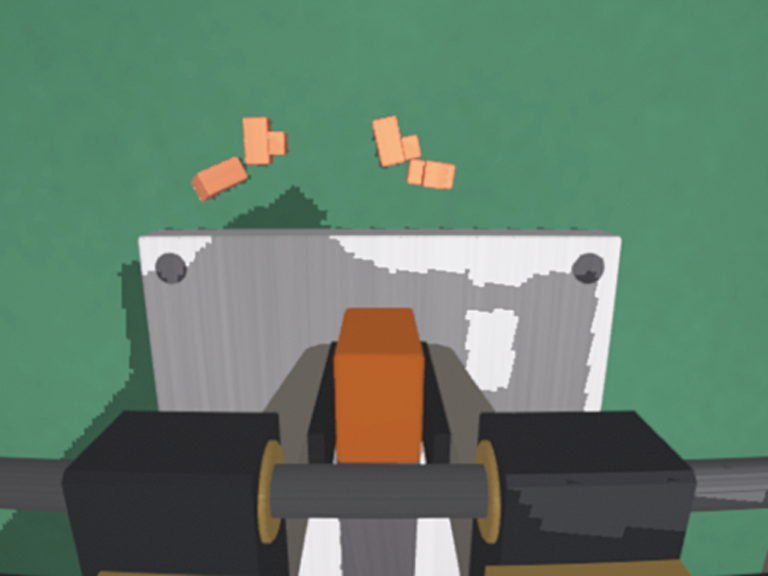

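The side view shows the wedge flat on the base plate, pointing at the slot between the yellow marks; its band is where it was predicted, to within 1 mm. The wrist view shows four chips on the bench. Pushing in.

```bash
python3 - <<'E'
from h import *
def rep(u):
    s=robot.get_state(); print(u,"act",round(float((np.array(s["tool_pos"][:2])-AP)@U),1),"v",round(float((np.array(s["tool_pos"][:2])-AP)@V),1),np.round(s["tool_pos"][2],1),"F",np.round(s["wrist_force"],1),"t",round(s["t"],1))
robot.movel(ap(-8,0,50.8),max_speed=80); rep(-8)
for u in (-14,-18,-22,-26,-30,-33,-36): robot.movel(ap(u,0,50.8),max_speed=25); rep(u)
robot.dwell(.3); rep("end"); s=robot.get_state(); print(s["opening"],s["grasp_force"])
for n in("top","side"):
    c=robot.camera(n)
    for b in blobs(c,(20,120,110),(32,255,255),30.9,8):
        if b[1][0]>480 and b[1][0]<540 and -60<b[1][1]<160: print(n,*b)
save(c,"s7.png",(170,110,330,230),5)
E
```

```text
-8 act -8.7 v -0.1 51.0 F [-3.1  0.2  7.6] t 28.6
-14 act -13.7 v -0.1 51.0 F [2.2 0.  4.1] t 29.0
-18 act -15.4 v 0.1 51.4 F [9.  0.9 1.5] t 29.3
-22 act -17.2 v 0.1 52.1 F [12.8  1.4  0.7] t 29.6
-26 act -21.2 v 0.2 52.0 F [12.9  2.1  0.4] t 29.9
-30 act -25.3 v 0.2 52.0 F [12.8  1.9  0.6] t 30.2
-33 act -28.3 v 0.3 52.0 F [13.4  0.6  0. ] t 30.5
-36 act -31.3 v 0.3 51.9 F [12.7  2.6 -0.6] t 30.8
end act -31.3 v 0.3 51.9 F [12.7  2.4  1.1] t 31.1
0.2798681339679356 59.992656111717224
top 34 [524.   49.6] [523.7  49.6] [ 8.2 27.3] 1.585 [240.  200.4]
top 11 [502.4 -10.7] [503.1 -11.2] [ 9.8 22.3] 1.706 [262.  208.5]
top 12 [486.1  98. ] [487.   97.9] [ 9.1 21.2] 2.28 [222.  214.1]
side 21 [495.5 113.8] [496.6 115.5] [16.7 26. ] 2.652 [224.3 175.5]
side 13 [506.1  91.7] [506.2  91.7] [ 3.4 27.1] 0.156 [231. 179.]
side 9 [508.   29.2] [507.8  29.8] [ 4.8 15.3] 0.133 [241.3 192.8]
side 26 [5.124e+02 5.000e-01] [513.1   2.2] [18.5 24.3] 2.654 [247.5 199. ]
```

View pics/s7.png

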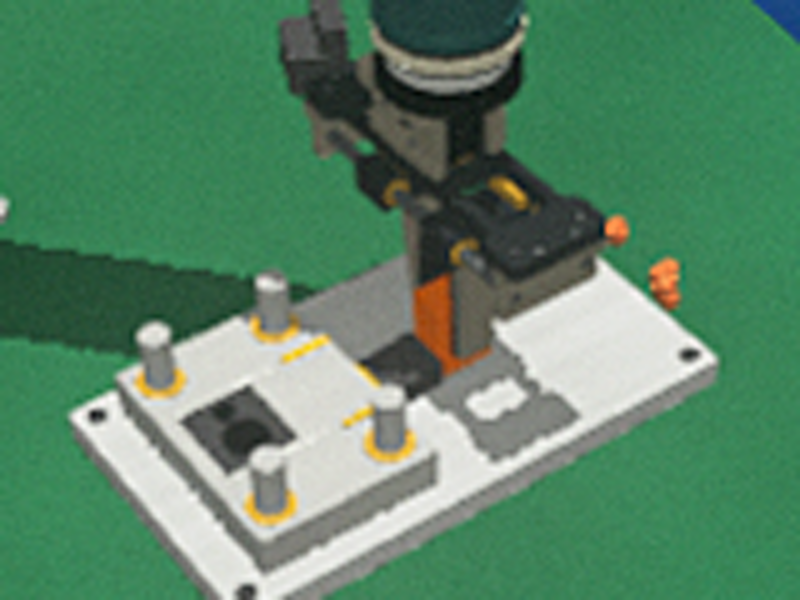

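The side view shows the plate's front edge over the yellow band (368,373), and the marks on the plate have risen about 1 px, or 2.6 mm. I'll push 2 mm more, let it settle and hand in.

```bash
python3 - <<'E'
from h import *
robot.movel(ap(-38,0,50.8),max_speed=20); robot.dwell(.7)
s=robot.get_state(); print((np.array(s["tool_pos"][:2])-AP)@U,s["wrist_force"],s["grasp_force"],s["t"])
print(robot.job_done())
E
```

```text
-33.21014791932907 [13.87889662  1.84391993  0.48627123] 59.99253809452057 32.125
the job is handed in; nothing more can be done
None
```

The job is handed in at 32 s with no verdict returned: all four offcuts are on the bench, the scraper was left standing on it, and the gripped wedge is about 46 mm into the slot, holding the cavity plate up roughly 3 mm by calculation.

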